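# Press the valve caps home and hang the guard over them

## Robot

A 6-joint arm with a two-finger parallel gripper is mounted at the origin on the work surface. World frame = base frame: x ahead of the robot, y to its left, z up, the work surface at z = 0. Lengths are in mm, angles in rad, forces in N, time in s.
With the tool pointing down it reaches from about 300 to 750 mm from the base axis. Payload 8.5 kg.
Tool frame: the origin (TCP) lies between the finger pads, 19 mm behind the fingertips; this is the grasp point; z points along the fingers, y is the line along which they close (so a half turn about z gives the same grasp; the last joint's range is limited). The gripper opens to 88 mm and grips with 3 to 60 N. Pads are 18 mm wide; open, the fingers measure 123 mm over their backs; the gripper's body (75 mm by 187 mm) begins 45 mm behind the grasp point.
Start: joints at [-1.557, 0.381, 1.297, -0, 1.464, -0.215], TCP at [124.74, -535.649, 257.448] pointing down, gripper open.
Joint ranges: [-3.11, 3.11], [-0.89, 2.33], [0.22, 2.48], [-1.42, 4.56], [0.17, 2.85], [-2.88, 2.88]. Speed limits (rad/s): [2.39, 2.39, 3.14, 3.14, 3.14, 3.14].

## Interface

Orientations are given as a unit quaternion [w, x, y, z].
In Python, from plant import env gives the robot as it stands.
- The arm moves only by the tool jog_arm, never from a script. Its argument "series" is a list of rows, each an object with "grip": the finger opening in m, from 0 to 0.0881; "linear": the shift along the tool's x, y, z in m, a list of three; "rot": the turn, a rotation vector about the tool's x, y, z in rad, a list of three. In form: [{"grip": grip, "linear": [tx, ty, tz], "rot": [ax, ay, az]}, ...]. A call has 1 to 5 rows; each row shifts and turns the commanded pose from where the row before left it, along the tool's axes as they then stand; what a row does not reach is not made up. A row lasts 1/10 s, in which the tool goes at most 50 mm and 8.59 degrees, less where a joint would pass 70% of its speed; a pose out of reach is approached as far as the arm can. A call is refused whole if a number of a shift passes 0.05 or a number of a turn 0.15, either way. A call with a gripper value outside its range is refused whole. The fingers move at their own pace and stop on an object; "squeeze" is the grip in N (left out, the last holds). Time passes only in rows, so rows that do not move let the fingers close. It gives the time, the measured TCP pose, the force, the opening and the grip force at its end, in the units of the state.
- env.read_state(): the state, without advancing time (a new reading comes with each control period).
- env.get_image(name): name is "side" or "top" or "wrist"; returns a dict with "frame" (480x640x3 uint8, red, green, blue), "mtx" (3x3 intrinsics, pixels), "rvec" (rotation vector, rad) and "tvec" (3), from world to camera coordinates, as OpenCV has them; the wrist camera has in their place "tool_from_camera" (4x4, takes a point from camera to tool coordinates, whose origin is the TCP and whose axes are the flange's). Camera axes: x right, y down, z forward; pixel columns grow to the right and rows downward; lengths in mm; the calibration is good to about 2 mm. A picture is of the moment at which its call begins: read the wrist's pose just before it. There is no depth.
- env.finish_job(): hands the job in; it is judged then, once.
The state is a dict: "t": time; "qpos": joint angles; "qd": joint speeds; "joint_torque": joint torques, N m; "position": TCP position; "orientation": TCP orientation; "contact_force": force on the tool from outside, world axes, zero at the start; "moment": the same for the moment, N m; "width": finger opening in mm; "grip_force": force on a finger pad.
Only numpy, scipy, OpenCV 4.12 (cv2) and the standard library are available. Lean on these libraries where they do the work, as an engineer would, in place of code of your own. Each camera call takes 0.05 s, during which the arm holds its last target. There are 200 camera calls.

## Task

Two orange valve caps stand proud of the slanted assembly nest: reach in at a slant under the steel bar and press both straight down until they are fully home. Then hang the yellow bent guard astride the middle of the bar, lowering it right down on to the bar before letting go. Leave the grease pot, the red bottle and the loose brass valve where they are.

Things in the scene. Friction and masses are not known exactly. Their poses are not given: they have to be found in the camera images.
- nest: Slanted assembly nest, bolted down, turned up to 20 degrees: grey base plate 120 (x) x 360 (y) x 12 mm with an aluminium block (100 x 220 mm) whose top face slopes 35 degrees towards the robot (nest -x) and carries two orange caps side by side. Origin under the base plate's middle, z up. A tool pointing straight down over a cap would run its gripper body into the bar above.
- cap_left_top (a point): Centre of the pressing face of the orange cap at the nest's +y end: a round flange 60 mm across, 16 mm thick, on a brass stem. z points straight out of the slope (35 degrees from vertical, leaning to nest -x); y is level, parallel to the bar. Pressing moves it along -z. When home the flange lies on the slope and this point is 98 mm above the table, 125 mm below the bar's axis.
- cap_left (a joint): How far that cap has been pushed in, in m: 0 is 20 mm proud, 0.020 is fully home (hard stop). It starts 10 to 20 mm proud, drags with about 8 N, has no spring and stays where it is left.
- cap_right_top (a point): The same point on the other orange cap, at the nest's -y end; the caps' centres are 90 mm apart, 45 mm either side of the nest's middle. Axes as for cap_left_top.
- cap_right (a joint): How far the right cap has been pushed in, in m: as for cap_left, 0.020 is fully home.
- bar_mid (a point): Middle of the axis of the steel bar over the caps, 223 mm above the table, fixed to the nest. The bar is 16 mm in diameter, level, along this frame's y, between two 18 mm posts 170 mm either side of the middle (post tops 234 mm above the table); z is up, x points away from the sloped side.
- guard: Yellow bent-sheet saddle, open below, 170 mm long (its y), 57 mm high, 200-400 g, standing on its skirts; origin mid foot plane, z up. Crown 34 mm wide (26 inside), then parallel upright sides 34 mm deep, then 22 mm skirts flared to about 58 mm wide. Sheet 4 mm. Grip the upright sides, across x, tips at most 33 mm below the crown's top; the bar goes between the sides.
- guard_crown (a point): Middle of the underside of the guard's crown, 53 mm above the guard's feet, axes as guard; it lies 8 mm above the bar's axis when the guard hangs on the bar.
- grease_pot: Bystander: dark round pot with red grease, 72 mm in diameter, 42 mm high, loose; origin at the centre of its underside.
- red_bottle: Bystander: red bottle, 56 mm in diameter, 150 mm high, loose, upright; origin at the centre of its underside.
- valve: Bystander: loose brass valve lying on the table close beside the guard, 22 x 107 x 30 mm with an orange end, long axis y; origin under its middle.
Mind the look-alikes: they are no part of the job. Several things look just like the guard: the one meant starts farthest to the robot's right.

How it is judged:
By the outcome, as a careful person would: the job done as asked, in the order asked, and still so for the second after the job is handed in, with the robot touching nothing.
It also fails if it takes over 72 s, if anything falls off the work surface, if the arm or the gripper's body presses on something with over 40 N, if the wrist force passes 120 N, or if a joint passes its speed limit or range.

## Working session

There is one attempt and no reset: what is moved stays moved. The work goes in short steps, Python scripts to look and compute and a tool call to move; the robot and the scene stay as the last step left them, time stands still between calls to the robot, and variables do not carry over. Pictures are saved under pics/ and viewed, at most 10 in all, crops included, and the job is handed in when it is done.

Besides the shell and the picture viewer there is one more tool, called after "Call:" as name([rows], argument=value, ...), one row to a line, values as JSON. jog_arm: Moves the arm, as the interface text tells. Its arguments: {"type":"object","properties":{"series":{"type":"array","items":{"type":"object","properties":{"grip":{"type":"number"},"linear":{"type":"array","items":{"type":"number"}},"rot":{"type":"array","items":{"type":"number"}}}}},"squeeze":{"type":"number"}},"required":["series"]}

```bash
ls; mkdir -p pics
cat > h.py <<'E'
import numpy as np, cv2, pickle
from plant import env
from scipy.spatial.transform import Rotation as R
def snap(n,f):
    s=env.read_state(); d=env.get_image(n); d['state']=s
    cv2.imwrite(f'pics/{f}.png',d['frame'][:,:,::-1]); pickle.dump(d,open(f'pics/{f}.pkl','wb')); return d
E
python3 - <<'E'
from h import *
print(env.read_state())
for n in('side','top'):
    d=snap(n,n+'0'); print(n,d['mtx'],d['rvec'],d['tvec'], -cv2.Rodrigues(np.array(d['rvec'],float))[0].T@np.ravel(d['tvec']))
E
```

```text
pics
{'t': 0.0, 'qpos': array([-1.55729236e+00,  3.81196108e-01,  1.29824442e+00,  4.93699574e-06,
        1.46361365e+00, -2.15284689e-01]), 'qd': array([ 0.00067372,  0.00065793,  0.00059972, -0.00099613,  0.00042341,
       -0.00065354]), 'joint_torque': array([-1.29774027e-03, -4.37930596e+01, -2.24556345e+01,  7.12891272e-02,
        3.53263901e-02, -1.15290636e-04]), 'position': array([ 124.74241571, -535.40737529,  256.84320989]), 'orientation': array([-7.26797117e-04,  9.93463866e-01,  1.14144704e-01,  7.60433157e-05]), 'contact_force': array([-0.1396555 , -0.51341191,  0.33850683]), 'moment': array([-0.0367359 ,  0.02995635, -0.01351543]), 'grip_force': 0.0, 'width': 88.10243392568977}
side [[457.86986427   0.         321.74833239]
 [  0.         457.86986427 239.20568257]
 [  0.           0.           1.        ]] [ 0.34308338 -2.80824536  1.12063972] [500.84038116 178.75772225 925.34241649] [355.61103246 613.44843662 797.66898375]
top [[498.13526663   0.         315.5929296 ]
 [  0.         498.13526663 239.60388325]
 [  0.           0.           1.        ]] [ 2.17780438 -2.15510132  0.07737157] [  10.24374831  539.8260524  1376.20299588] [ 414.00173165  -10.75431514 1419.13307973]
```

View pics/top0.png

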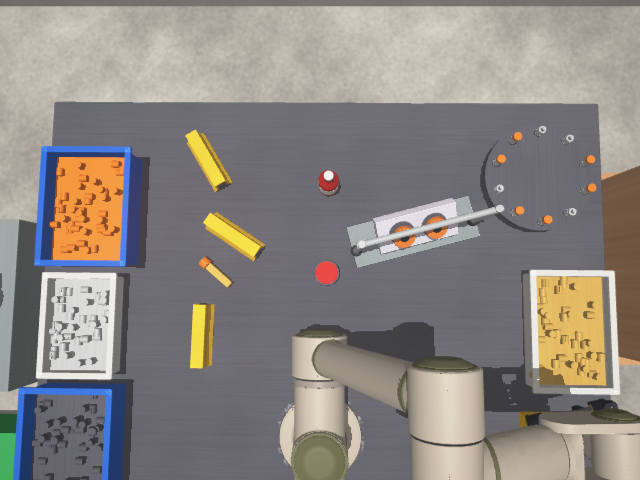

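View pics/side0.png

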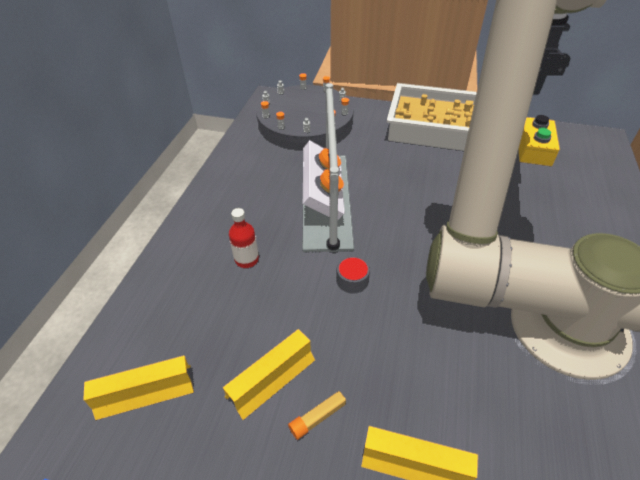

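The top view shows three guards. The rightmost is at about (234,236), next to the valve at (215,272). The nest's bar runs from (360,245) to (500,209), with the caps near (403,236) and (436,226). I'll enlarge these areas to measure them.

Run:
```python
from h import *
t=cv2.imread('pics/top0.png'); s=cv2.imread('pics/side0.png')
def c(i,x,y,w,h,k):
    o=cv2.resize(i[y:y+h,x:x+w],None,fx=k,fy=k,interpolation=cv2.INTER_CUBIC)
    for j in range(0,w,10): cv2.putText(o,str(x+j) if j%20==0 else '|',(j*k,8),0,.3,(255,255,255),1)
    for j in range(0,h,10): cv2.putText(o,str(y+j),(0,j*k+4),0,.3,(0,255,0),1)
    return o
o=np.zeros((600,800,3),np.uint8)
a=c(t,340,190,170,85,3);o[:255,:510]=a
a=c(t,190,200,80,95,3);o[:285,550:790]=a
a=c(s,290,75,75,180,3)[:,:];a=cv2.resize(s[75:255,290:365],None,fx=1,fy=1)
a=c(s,290,75,75,105,3);o[290:605][:310,:225]=a[:310]
a=c(s,290,165,75,95,3);o[300:585,230:455]=a
a=c(s,215,325,110,95,3);o[300:585,460:790]=a
cv2.imwrite('pics/comp.png',o)
```

```text
(no output)
```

View pics/comp.png

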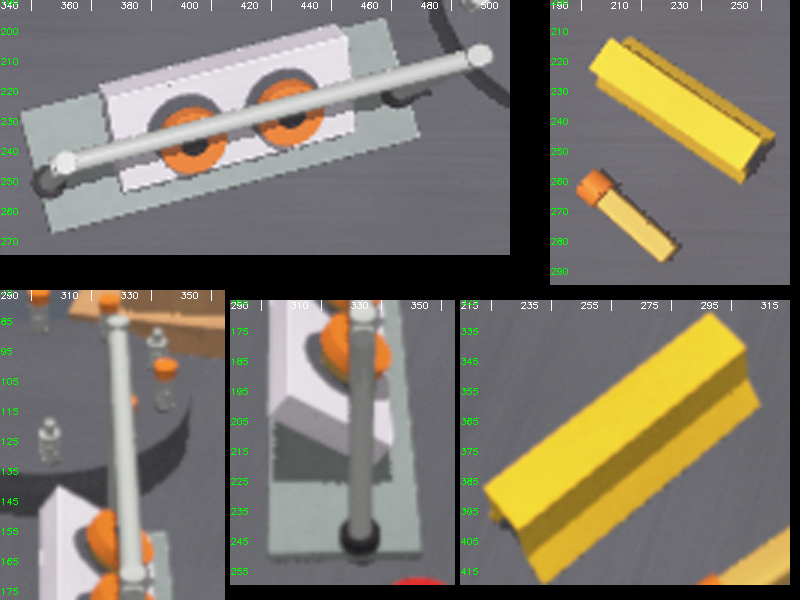

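```bash
cat > fit.py <<'E'
from h import *
from scipy.optimize import least_squares
C={n:pickle.load(open(f'pics/{n}0.pkl','rb')) for n in('top','side')}
def proj(n,P):
    d=C[n]; return cv2.projectPoints(np.array(P,float),np.array(d['rvec'],float),np.array(d['tvec'],float),d['mtx'],None)[0][:,0]
def fit(obs,x0):
    def f(p):
        c,s=np.cos(p[2]),np.sin(p[2]); r=[]
        for n,l in obs.items():
            M=np.array([a for a,_ in l],float); W=M@np.array([[c,s,0],[-s,c,0],[0,0,1]])+[p[0],p[1],0]
            r.append((proj(n,W)-(np.array([b for _,b in l])-.3)).ravel())
        return np.concatenate(r)
    r=least_squares(f,x0,x_scale=[1,1,.01],loss='soft_l1'); print(r.x, np.degrees(r.x[2])); 
    i=0
    for n,l in obs.items():
        print(n,r.fun[i:i+2*len(l)].reshape(-1,2).round(1).tolist()); i+=2*len(l)
    return r.x
nest={'top':[((60,180,12),(347,227.7)),((-60,180,12),(357.4,267)),((-60,-180,12),(479.4,235)),((60,-180,12),(469,195.7))],
 'side':[((60,180,12),(302.7,250)),((-60,180,12),(353.7,248))]}
if __name__=='__main__':
    p=fit(nest,[700,0,0.2])
    # bar x offset in the nest frame, from post tops
    c,s=np.cos(p[2]),np.sin(p[2])
    def b(q):
        W=[[p[0]+c*q[0]-s*y,p[1]+s*q[0]+c*y,q[1]] for y in(170,-170)]
        return np.r_[(proj('top',W)-[[361.4,243.7],[500,208]]).ravel(),(proj('side',W)-[[334,169],[329,85]]).ravel()]
    r=least_squares(b,[0,234]); print('bar',r.x,r.fun.round(1))
    g={'top':[((17,85,57),(210.3,212.7)),((-17,85,57),(203.2,222.5)),((17,-85,57),(261,246)),((-17,-85,57),(253.7,259.7))],
     'side':[((17,85,57),(223,387.7)),((-17,85,57),(235.3,401.3)),((17,-85,57),(298.3,329.3)),((-17,-85,57),(310.3,340.3)),((-29,85,0),(242.7,419.3)),((-29,-85,0),(315,360.3))]}
    fit(g,[500,230,-.9])
    h=cv2.cvtColor(cv2.imread('pics/top0.png'),cv2.COLOR_BGR2HSV); print(R.from_quat(np.roll(env.read_state()['orientation'],-1)).as_matrix().round(3))
    print(env.get_image('wrist')['tool_from_camera'])
E
python3 fit.py
```

```text
[ 5.68886172e+02 -2.58815248e+02  2.62652224e-01] 15.048863908679708
top [[-0.8, -1.3], [-0.4, 0.4], [1.1, 0.5], [-0.3, -0.8]]
side [[0.0, -0.9], [0.6, 0.2]]
bar [-11.88466431 234.25422226] [ 0.1 -0.5 -0.6 -0.3  0.3  0.   0.5 -0.1]
[551.59449132 247.89957922  -0.57797089] -33.11529295886097
top [[-0.4, -1.0], [-0.3, -0.6], [-0.5, -0.3], [-0.2, -3.8]]
side [[0.4, -0.6], [-0.4, -0.1], [0.3, -0.4], [0.3, 0.1], [1.0, 0.9], [0.6, -0.2]]
[[ 0.974  0.227 -0.   ]
 [ 0.227 -0.974  0.001]
 [ 0.    -0.001 -1.   ]]
[[ 3.06855500e-04 -9.53529568e-01 -3.01299299e-01  7.82331610e+01]
 [ 9.99999945e-01  2.55359355e-04  2.10298492e-04 -6.36208423e-01]
 [-1.23586235e-04 -3.01299347e-01  9.53529595e-01 -1.28084213e+02]
 [ 0.00000000e+00  0.00000000e+00  0.00000000e+00  1.00000000e+00]]
```

```bash
cat > cap.py <<'E'
from fit import *
p=[568.9,-258.8,.2627]; c,s=np.cos(p[2]),np.sin(p[2])
T=lambda v:np.array(v)@np.array([[c,s,0],[-s,c,0],[0,0,1]])+[p[0],p[1],0]
n35=np.radians(35); n=np.array([-np.sin(n35),0,np.cos(n35)]); t=np.array([np.cos(n35),0,np.sin(n35)])
def bbox(nm,cx,y,pr):
    a=np.linspace(0,6.28,60)[:,None]; P=np.array([cx,y,98])+n*pr+30*(np.cos(a)*t+np.sin(a)*np.array([0,1,0]))
    q=proj(nm,T(np.r_[P,P-16*n])); return np.r_[q.min(0),q.max(0)]
def m(nm,roi):
    x,y,w,h=roi; H=cv2.cvtColor(C[nm]['frame'],cv2.COLOR_RGB2HSV)[y:y+h,x:x+w]
    k=((H[...,0]<18)&(H[...,1]>150)&(H[...,2]>60)); v,u=np.where(k); return np.array([u.min()+x-.5,v.min()+y-.5,u.max()+x+.5,v.max()+y+.5])
L=m('top',(380,215,38,40)); Rr=m('top',(420,205,38,40)); S=m('side',(312,165,45,40)); S2=m('side',(312,140,45,25))
print(L,Rr,S,S2)
def f(q):
    s1=bbox('side',q[0],45,q[1])-S; s2=bbox('side',q[0],-45,q[2])-S2
    return np.r_[bbox('top',q[0],45,q[1])-L,bbox('top',q[0],-45,q[2])-Rr,s1[[0,2,3]],s2[[0,1]]]
r=least_squares(f,[-10,15,15],loss='soft_l1'); print(r.x,f(r.x).round(1))
E
python3 cap.py
```

```text
[393.5 225.5 414.5 247.5] [425.5 216.5 447.5 237.5] [319.5 164.5 342.5 189.5] [318.5 148.5 340.5 164.5]
[-8.05802306 17.62685609 11.02701484] [-1.4 -1.   1.4 -0.1 -1.4 -1.6  0.6  0.3  0.7  2.2  2.2 -0.2 -0.8]
```

Call:
jog_arm([
  {"grip":0,"linear":[0.04,0,-0.01]},
  {"grip":0,"linear":[0.05,0,-0.01]},
  {"grip":0,"linear":[0.05,-0.02,-0.01]},
  {"grip":0,"linear":[0.05,-0.02,-0.01]},
  {"grip":0,"linear":[0.05,-0.02,-0.01]},
])

```text
$.series[0]: bad value
```

Call:
jog_arm([
  {"grip":0.0,"linear":[0.04,0.0,-0.01],"rot":[0,0,0]},
  {"grip":0.0,"linear":[0.05,0.0,-0.01],"rot":[0,0,0]},
  {"grip":0.0,"linear":[0.05,-0.02,-0.01],"rot":[0,0,0]},
  {"grip":0.0,"linear":[0.05,-0.02,-0.01],"rot":[0,0,0]},
  {"grip":0.0,"linear":[0.05,-0.02,-0.01],"rot":[0,0,0]},
])

```text
t: 0.65
position: [333.8, -429.7, 304.8]
orientation: [-0.0, 0.993, 0.114, -0.0]
contact_force: [0.3, -1.0, -0.7]
width: 50.8
grip_force: 0.0
```

Call:
jog_arm([
  {"grip":0.0,"linear":[0.045,-0.021,0.0],"rot":[0,0,0]},
  {"grip":0.0,"linear":[0.045,-0.021,0.0],"rot":[0,0,0]},
  {"grip":0.0,"linear":[0.043,-0.021,0.0],"rot":[0,0,0]},
  {"grip":0.0,"linear":[0.0,0.0,0.0],"rot":[0,0,-0.1]},
  {"grip":0.0,"linear":[0.0,0.0,0.0],"rot":[0,0,-0.14]},
])

```text
t: 1.15
position: [448.7, -338.2, 304.3]
orientation: [-0.0, 0.972, 0.236, -0.0]
contact_force: [-0.1, -0.2, -0.1]
width: 10.4
grip_force: 0.0
```

Call:
jog_arm([
  {"grip":0.0,"linear":[0,0,0],"rot":[0,0,-0.14]},
  {"grip":0.0,"linear":[0,0,0],"rot":[0,0,-0.14]},
  {"grip":0.0,"linear":[0,0,0],"rot":[0,0,-0.14]},
  {"grip":0.0,"linear":[0,0,0],"rot":[0,0,-0.14]},
  {"grip":0.0,"linear":[0,0,0],"rot":[0,0,-0.14]},
])

```text
t: 1.65
position: [447.6, -339.5, 304.3]
orientation: [-0.0, 0.832, 0.554, -0.0]
contact_force: [-0.4, 0.4, -0.0]
width: 0.4
grip_force: 0.0
```

Call:
jog_arm([
  {"grip":0.0,"linear":[0,0,0],"rot":[0,0,-0.14]},
  {"grip":0.0,"linear":[0,0,0],"rot":[0,0,-0.14]},
  {"grip":0.0,"linear":[0,0,0],"rot":[0,0,-0.14]},
  {"grip":0.0,"linear":[0,0,0],"rot":[0,0,-0.14]},
  {"grip":0.0,"linear":[0,0,0],"rot":[0,0,-0.14]},
])

```text
t: 2.15
position: [447.6, -339.5, 304.4]
orientation: [-0.0, 0.592, 0.806, 0.0]
contact_force: [0.4, -0.6, -0.4]
width: 0.5
grip_force: 0.0
```

Call:
jog_arm([
  {"grip":0.0,"linear":[0,0,0],"rot":[0,0,-0.14]},
  {"grip":0.0,"linear":[0,0,0],"rot":[0,0,-0.14]},
  {"grip":0.0,"linear":[0,0,0],"rot":[0,0,-0.14]},
  {"grip":0.0,"linear":[0,0,0],"rot":[0,0,-0.14]},
  {"grip":0.0,"linear":[0,0,0],"rot":[0,0,-0.14]},
])

```text
t: 2.65
position: [447.6, -339.5, 304.3]
orientation: [-0.0, 0.28, 0.96, 0.0]
contact_force: [0.5, -0.3, -0.4]
width: 0.3
grip_force: 0.0
```

Call:
jog_arm([
  {"grip":0.0,"linear":[0,0,0],"rot":[0,0,-0.14]},
  {"grip":0.0,"linear":[0,0,0],"rot":[0,0,-0.14]},
  {"grip":0.0,"linear":[0,0,0],"rot":[0,0,-0.14]},
  {"grip":0.0,"linear":[0,0,0],"rot":[0,0,-0.14]},
  {"grip":0.0,"linear":[0,0,0],"rot":[0,0,0]},
])

```text
t: 3.15
position: [447.6, -339.5, 304.4]
orientation: [-0.0, 0.006, 1.0, 0.0]
contact_force: [0.7, 0.0, -0.6]
width: 0.5
grip_force: 0.0
```

```bash
cat > go.py <<'E'
from h import *
# nest: pose, axes
P0=np.array([568.9,-258.8,0]); YAW=.2627; RN=R.from_euler('z',YAW)
n35=np.radians(35); n=RN.apply([-np.sin(n35),0,np.cos(n35)])
def N(v): return P0+RN.apply(v)
def rel(pos,rot=None):
    s=env.read_state(); r=R.from_quat(np.roll(s['orientation'],-1))
    print('t',round(s['t'],2),'q6 deg',np.degrees(s['qpos']).round(0)); print('force',s['contact_force'].round(1),'pos',s['position'].round(1))
    if rot is not None: print('rotvec',(r.inv()*rot).as_rotvec().round(3)); r=rot
    print('shift mm (in target axes)',r.inv().apply(pos-s['position']).round(1))
# press orientation B: tool z=-n, tool x=-t
t=RN.apply([np.cos(n35),0,np.sin(n35)])
PB=R.from_matrix(np.c_[-t,np.cross(-n,-t),-n])
def cap(y,back,cx=-10): return N([cx,y,98])+n*(19+back)
E
python3 -c "
from go import *
rel(cap(-45,200),PB)"
```

```text
t 3.15 q6 deg [ -49.   21.   67.    0.   91. -139.]
force [ 0.7  0.  -0.6] pos [ 447.6 -339.5  304.4]
rotvec [-0.083 -0.607 -0.266]
shift mm (in target axes) [13.4  1.4 23.5]
```

```bash
python3 -c "
from go import *
PD=PB*R.from_euler('z',.12)
rel(cap(-45,110),PD)
print(cap(-45,110),(cap(-45,110)-env.read_state()['position']))
s=env.read_state(); r=R.from_quat(np.roll(s['orientation'],-1)); print(r.inv().apply(cap(-45,110)-s['position']))"
```

```text
t 3.15 q6 deg [ -49.   21.   67.    0.   91. -139.]
force [ 0.7  0.  -0.6] pos [ 447.6 -339.5  304.4]
rotvec [-0.119 -0.6   -0.15 ]
shift mm (in target axes) [ 13.5  -0.2 113.5]
[ 499.47618573 -324.06777625  203.67061371] [  51.89014985   15.39274607 -100.69951641]
[-51.74913734  15.93892434 100.68711121]
```

Call:
jog_arm([
  {"grip":0.0,"linear":[-0.026,0.008,0.035],"rot":[0,0,0]},
  {"grip":0.0,"linear":[-0.026,0.008,0.035],"rot":[0,0,0]},
  {"grip":0.0,"linear":[0,0,0.03],"rot":[0,0,0]},
  {"grip":0.0,"linear":[0,0,0],"rot":[-0.012,-0.06,-0.015]},
  {"grip":0.0,"linear":[0,0,0],"rot":[-0.0238,-0.12,-0.03]},
])

```text
t: 3.65
position: [500.8, -323.5, 203.4]
orientation: [0.091, -0.015, 0.996, 0.018]
contact_force: [-0.6, -0.2, -0.3]
width: 0.4
grip_force: 0.0
```

Call:
jog_arm([
  {"grip":0.0,"linear":[0,0,0],"rot":[-0.0238,-0.12,-0.03]},
  {"grip":0.0,"linear":[0,0,0],"rot":[-0.0238,-0.12,-0.03]},
  {"grip":0.0,"linear":[0,0,0],"rot":[-0.0238,-0.12,-0.03]},
  {"grip":0.0,"linear":[0,0,0],"rot":[-0.012,-0.06,-0.015]},
  {"grip":0.0,"linear":[0,0,0],"rot":[0,0,0]},
])

```text
t: 4.15
position: [517.7, -320.0, 220.1]
orientation: [0.282, -0.054, 0.956, 0.057]
contact_force: [0.5, -0.3, 0.2]
width: 0.3
grip_force: 0.0
```

```bash
python3 -c "
from go import *
PD=PB*R.from_euler('z',.12)
rel(cap(-45,20),PD)
snap('wrist','w1')"
```

```text
t 4.15 q6 deg [ -55.   24.   85.   35.   63. -165.]
force [ 0.5 -0.3  0.2] pos [ 517.7 -320.   220.1]
rotvec [-0.008 -0.026 -0.029]
shift mm (in target axes) [24.6 -2.1 92.8]
```

View pics/w1.png

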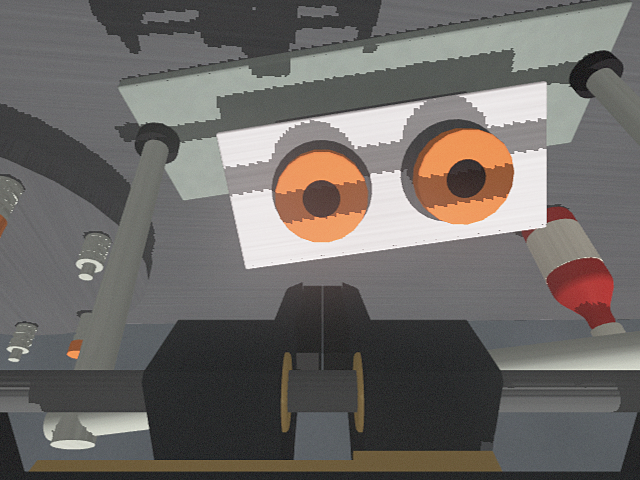

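Call:
jog_arm([
  {"grip":0.0,"linear":[0.012,0.025,0],"rot":[0,0,0]},
  {"grip":0.0,"linear":[0.013,0.03,0],"rot":[0,0,0]},
  {"grip":0.0,"linear":[0,0.03,0.0],"rot":[0,0,0]},
  {"grip":0.0,"linear":[0,0,0],"rot":[0,0,0]},
])

```text
t: 4.6
position: [490.2, -232.4, 217.8]
orientation: [0.276, -0.052, 0.958, 0.058]
contact_force: [0.0, 0.1, -0.7]
width: 0.2
grip_force: 0.0
```

```bash
python3 -c "
from go import *
PD=PB*R.from_euler('z',.12)
rel(cap(45,40),PD)"
```

```text
t 4.6 q6 deg [ -51.   17.   96.   36.   58. -164.]
force [ 0.   0.1 -0.7] pos [ 490.2 -232.4  217.8]
rotvec [-0.007 -0.038 -0.033]
shift mm (in target axes) [20.1 -3.3 73.1]
```

B runs the last joint into its limit, so I'm turning the tool half a turn to use the opposite wrist roll.

Call:
jog_arm([
  {"grip":0.0,"linear":[0,0,-0.02],"rot":[0,0,0.1]},
  {"grip":0.0,"linear":[0,0,-0.02],"rot":[0,0,0.14]},
  {"grip":0.0,"linear":[0,0,0],"rot":[0,0,0.14]},
  {"grip":0.0,"linear":[0,0,0],"rot":[0,0,0.14]},
  {"grip":0.0,"linear":[0,0,0],"rot":[0,0,0.14]},
])

```text
t: 5.1
position: [470.1, -241.8, 251.4]
orientation: [0.243, 0.265, 0.922, 0.144]
contact_force: [0.5, -0.3, 0.2]
width: 0.6
grip_force: 0.0
```

Call:
jog_arm([
  {"grip":0.0,"linear":[0,0,0],"rot":[0,0,0.14]},
  {"grip":0.0,"linear":[0,0,0],"rot":[0,0,0.14]},
  {"grip":0.0,"linear":[0,0,0],"rot":[0,0,0.14]},
  {"grip":0.0,"linear":[0,0,0],"rot":[0,0,0.14]},
  {"grip":0.0,"linear":[0,0,0],"rot":[0,0,0.14]},
])

```text
t: 5.6
position: [470.1, -241.8, 251.3]
orientation: [0.179, 0.565, 0.775, 0.218]
contact_force: [-0.5, 0.6, 0.5]
width: 0.5
grip_force: 0.0
```

Call:
jog_arm([
  {"grip":0.0,"linear":[0,0,0],"rot":[0,0,0.14]},
  {"grip":0.0,"linear":[0,0,0],"rot":[0,0,0.14]},
  {"grip":0.0,"linear":[0,0,0],"rot":[0,0,0.14]},
  {"grip":0.0,"linear":[0,0,0],"rot":[0,0,0.14]},
  {"grip":0.0,"linear":[0,0,0],"rot":[0,0,0.14]},
])

```text
t: 6.1
position: [470.1, -241.8, 251.2]
orientation: [0.093, 0.796, 0.535, 0.266]
contact_force: [0.3, 0.3, -0.5]
width: 0.3
grip_force: 0.0
```

Call:
jog_arm([
  {"grip":0.0,"linear":[0,0,0],"rot":[0,0,0.14]},
  {"grip":0.0,"linear":[0,0,0],"rot":[0,0,0.14]},
  {"grip":0.0,"linear":[0,0,0],"rot":[0,0,0.14]},
  {"grip":0.0,"linear":[0,0,0],"rot":[0,0,0.14]},
  {"grip":0.0,"linear":[0,0,0],"rot":[0,0,0.14]},
])

```text
t: 6.6
position: [470.2, -241.8, 251.3]
orientation: [-0.004, 0.932, 0.229, 0.282]
contact_force: [-0.6, -0.5, 0.1]
width: 0.6
grip_force: 0.0
```

Call:
jog_arm([
  {"grip":0.0,"linear":[0,0,0],"rot":[0,0,0.14]},
  {"grip":0.0,"linear":[0,0,0],"rot":[0,0,0.1]},
  {"grip":0.0,"linear":[0,0,0],"rot":[0,0,0]},
])

```text
t: 6.9
position: [470.2, -241.7, 251.3]
orientation: [-0.037, 0.952, 0.119, 0.28]
contact_force: [1.4, -0.1, 0.3]
width: 0.5
grip_force: 0.0
```

```bash
echo "PA=PB*R.from_euler('z',np.pi)">>go.py; python3 -c "
from go import *
rel(cap(45,40),PA)"
```

```text
t 6.9 q6 deg [-53.  14.  95.  34.  63.   9.]
force [ 1.4 -0.1  0.3] pos [ 470.2 -241.7  251.3]
rotvec [ 0.004  0.038 -0.014]
shift mm (in target axes) [-21.6  -2.8 113. ]
```

Call:
jog_arm([
  {"grip":0.0,"linear":[0,0,0],"rot":[0.004,0.038,-0.014]},
  {"grip":0.0,"linear":[-0.022,-0.003,0],"rot":[0,0,0]},
  {"grip":0.0,"linear":[0,0,0.04],"rot":[0,0,0]},
  {"grip":0.0,"linear":[0,0,0.04],"rot":[0,0,0]},
  {"grip":0.0,"linear":[0,0,0.0],"rot":[0,0,0]},
])

```text
t: 7.4
position: [496.6, -229.8, 169.8]
orientation: [-0.042, 0.946, 0.127, 0.297]
contact_force: [-0.4, 0.4, -0.3]
width: 0.7
grip_force: 0.0
```

```bash
python3 -c "
from go import *
rel(cap(45,0),PA)
snap('wrist','w2')"
```

```text
t 7.4 q6 deg [-51.  21. 100.  42.  51.  -1.]
force [-0.4  0.4 -0.3] pos [ 496.6 -229.8  169.8]
rotvec [-0.006  0.003  0.002]
shift mm (in target axes) [ 1.7  1.8 69.8]
```

View pics/w2.png

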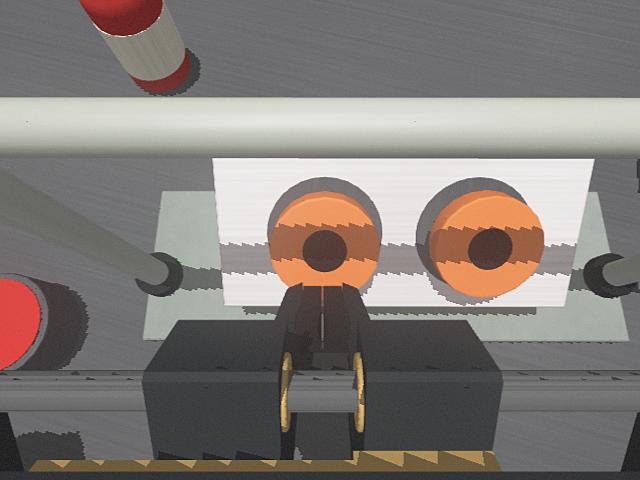

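The wrist view shows the left cap's centre at (325,250), in line with the finger slit at x=322. The right cap is at (490,249). The bar (rows 97–157) is clear ahead of the camera.

```bash
python3 -c "
from go import *
d=pickle.load(open('pics/w2.pkl','rb')); s=d['state']; r=R.from_quat(np.roll(s['orientation'],-1)); M=np.linalg.inv(d['tool_from_camera'])
for y,prs in((45,(10,18)),(-45,(10,18))):
  for pr in prs:
    q=M@np.r_[r.inv().apply(cap(y,pr-19)-s['position']),1]; u=d['mtx']@q[:3]; print(y,pr,(u/u[2])[:2].round(1), 'px/mm',d['mtx'][0,0]/q[2])
b=N([-12,0,223]);print('bar in tool',r.inv().apply(b-s['position']))
"
```

```text
45 10 [327.2 250.7] px/mm 1.8291870949773474
45 18 [327.3 256. ] px/mm 1.8947660826167014
-45 10 [492.2 251.4] px/mm 1.8326967457502958
-45 18 [498.2 256.8] px/mm 1.89853215554792
bar in tool [ 71.60749166  46.84429894 -15.20384947]
```

Call:
jog_arm([
  {"grip":0.0,"linear":[0.002,0.002,0.02],"rot":[0,0,0]},
  {"grip":0.0,"linear":[0,0,0.018],"rot":[0,0,0]},
  {"grip":0.0,"linear":[0,0,0.01],"rot":[0,0,0]},
  {"grip":0.0,"linear":[0,0,0.005],"rot":[0,0,0]},
])

```text
t: 7.85
position: [527.9, -224.9, 131.5]
orientation: [-0.039, 0.945, 0.126, 0.299]
contact_force: [-0.2, 0.2, 0.0]
width: 0.7
grip_force: 0.0
```

Call:
jog_arm([
  {"grip":0.0,"linear":[0,0,0.003],"rot":[0,0,0]},
  {"grip":0.0,"linear":[0,0,0.003],"rot":[0,0,0]},
  {"grip":0.0,"linear":[0,0,0.003],"rot":[0,0,0]},
])

```text
t: 8.15
position: [532.7, -223.6, 124.4]
orientation: [-0.039, 0.945, 0.126, 0.299]
contact_force: [-5.1, -1.3, 5.7]
width: 0.4
grip_force: 3.9
```

Call:
jog_arm([
  {"grip":0.0,"linear":[0,0,0.003],"rot":[0,0,0]},
  {"grip":0.0,"linear":[0,0,0.003],"rot":[0,0,0]},
])

```text
t: 8.35
position: [536.1, -222.7, 119.5]
orientation: [-0.039, 0.945, 0.126, 0.299]
contact_force: [-4.6, -0.8, 5.5]
width: 0.4
grip_force: 3.9
```

Call:
jog_arm([
  {"grip":0.0,"linear":[0,0,0.001],"rot":[0,0,0]},
  {"grip":0.0,"linear":[0,0,0.001],"rot":[0,0,0]},
])

```text
t: 8.55
position: [537.1, -222.4, 117.8]
orientation: [-0.039, 0.945, 0.126, 0.299]
contact_force: [-4.3, -0.8, 6.3]
width: 0.7
grip_force: 3.7
```

Call:
jog_arm([
  {"grip":0.0,"linear":[0,0,0.001],"rot":[0,0,0]},
  {"grip":0.0,"linear":[0,0,0.001],"rot":[0,0,0]},
  {"grip":0.0,"linear":[0,0,0.001],"rot":[0,0,0]},
  {"grip":0.0,"linear":[0,0,0.001],"rot":[0,0,0]},
])

```text
t: 8.95
position: [539.3, -221.8, 114.6]
orientation: [-0.039, 0.945, 0.126, 0.299]
contact_force: [-6.2, -1.1, 5.1]
width: 0.1
grip_force: 3.7
```

Call:
jog_arm([
  {"grip":0.0,"linear":[0,0,0.001],"rot":[0,0,0]},
])

```text
t: 9.05
position: [539.5, -221.8, 114.4]
orientation: [-0.038, 0.945, 0.126, 0.299]
contact_force: [-22.9, -2.1, 24.0]
width: 0.7
grip_force: 16.4
```

Call:
jog_arm([
  {"grip":0.0,"linear":[0,0,0.001],"rot":[0,0,0]},
])

```text
t: 9.15
position: [539.7, -221.7, 114.3]
orientation: [-0.038, 0.945, 0.126, 0.299]
contact_force: [-33.4, -2.5, 34.8]
width: 0.5
grip_force: 23.5
```

Call:
jog_arm([
  {"grip":0.0,"linear":[0,0,-0.015],"rot":[0,0,0]},
  {"grip":0.0,"linear":[0,0,-0.03],"rot":[0,0,0]},
  {"grip":0.0,"linear":[0,0.045,0],"rot":[0,0,0]},
  {"grip":0.0,"linear":[0,0.045,0],"rot":[0,0,0]},
  {"grip":0.0,"linear":[0,0,0],"rot":[0,0,0]},
])

```text
t: 9.65
position: [539.8, -319.8, 149.9]
orientation: [-0.037, 0.945, 0.125, 0.299]
contact_force: [0.5, 0.4, 0.4]
width: 0.7
grip_force: 0.0
```

```bash
python3 -c "
from go import *
rel(cap(-45,0),PA)"
```

```text
t 9.65 q6 deg [-53.  30.  88.  41.  55.  -0.]
force [0.5 0.4 0.4] pos [ 539.8 -319.8  149.9]
rotvec [ 0.006 -0.002  0.001]
shift mm (in target axes) [-1.9 -6.4 43. ]
```

Call:
jog_arm([
  {"grip":0.0,"linear":[-0.002,-0.006,0.01],"rot":[0,0,0]},
  {"grip":0.0,"linear":[0,0,0.01],"rot":[0,0,0]},
  {"grip":0.0,"linear":[0,0,0.006],"rot":[0,0,0]},
  {"grip":0.0,"linear":[0,0,0.003],"rot":[0,0,0]},
  {"grip":0.0,"linear":[0,0,0.003],"rot":[0,0,0]},
])

```text
t: 10.15
position: [553.9, -304.0, 121.7]
orientation: [-0.039, 0.945, 0.126, 0.298]
contact_force: [-5.6, 1.4, 5.4]
width: 0.3
grip_force: 3.8
```

Call:
jog_arm([
  {"grip":0.0,"linear":[0,0,0.002],"rot":[0,0,0]},
  {"grip":0.0,"linear":[0,0,0.002],"rot":[0,0,0]},
  {"grip":0.0,"linear":[0,0,0.002],"rot":[0,0,0]},
])

```text
t: 10.45
position: [556.8, -303.2, 117.4]
orientation: [-0.04, 0.945, 0.126, 0.299]
contact_force: [-5.8, 2.6, 6.1]
width: 0.7
grip_force: 3.8
```

```bash
python3 -c "
from go import *
rel(cap(-45,0),PA)"
```

```text
t 10.45 q6 deg [-51.  33.  89.  43.  50.  -2.]
force [-5.8  2.6  6.1] pos [ 556.8 -303.2  117.4]
rotvec [-0.001 -0.001  0.002]
shift mm (in target axes) [-0.3  5.2  4.5]
```

Call:
jog_arm([
  {"grip":0.0,"linear":[0,0,0.001],"rot":[0,0,0]},
  {"grip":0.0,"linear":[0,0,0.001],"rot":[0,0,0]},
  {"grip":0.0,"linear":[0,0,0.001],"rot":[0,0,0]},
])

```text
t: 10.75
position: [558.4, -302.8, 115.0]
orientation: [-0.04, 0.945, 0.126, 0.299]
contact_force: [-5.0, 2.6, 6.4]
width: 0.5
grip_force: 3.7
```

Call:
jog_arm([
  {"grip":0.0,"linear":[0,0,0.001],"rot":[0,0,0]},
])

```text
t: 10.85
position: [559.0, -302.6, 114.2]
orientation: [-0.04, 0.945, 0.126, 0.299]
contact_force: [-5.0, 2.4, 5.1]
width: 0.5
grip_force: 3.7
```

Call:
jog_arm([
  {"grip":0.0,"linear":[0,0,0.001],"rot":[0,0,0]},
])

```text
t: 10.95
position: [559.5, -302.5, 113.4]
orientation: [-0.04, 0.945, 0.126, 0.299]
contact_force: [-8.5, 1.3, 9.9]
width: 0.1
grip_force: 6.9
```

Call:
jog_arm([
  {"grip":0.0,"linear":[0,0,0.0005],"rot":[0,0,0]},
])

```text
t: 11.05
position: [559.6, -302.5, 113.3]
orientation: [-0.039, 0.945, 0.126, 0.299]
contact_force: [-14.5, 2.8, 14.6]
width: 0.2
grip_force: 9.5
```

Call:
jog_arm([
  {"grip":0.0,"linear":[0,0,0.001],"rot":[0,0,0]},
])

```text
t: 11.15
position: [559.7, -302.5, 113.2]
orientation: [-0.039, 0.945, 0.126, 0.299]
contact_force: [-26.6, 3.5, 26.7]
width: 0.5
grip_force: 17.8
```

Call:
jog_arm([
  {"grip":0.0,"linear":[0,0,-0.02],"rot":[0,0,0]},
  {"grip":0.02,"linear":[0,0,-0.04],"rot":[0,0,0]},
  {"grip":0.04,"linear":[0,0,-0.04],"rot":[0,0,0]},
  {"grip":0.06,"linear":[0,0,-0.04],"rot":[0,0,0]},
  {"grip":0.08,"linear":[0,0,-0.04],"rot":[0,0,0]},
])

```text
t: 11.65
position: [459.8, -329.6, 260.4]
orientation: [-0.039, 0.945, 0.126, 0.298]
contact_force: [0.5, -0.2, -0.5]
width: 30.0
grip_force: 0.0
```

```bash
cat >> go.py <<'E'
def down(yaw): # tool z down, tool x at yaw (deg)
    return R.from_euler('z',yaw,degrees=True)*R.from_euler('x',np.pi)
G=np.array([551.6,247.9,0])
E
python3 -c "
from go import *
rel(np.array([450,-100,320]),down(57))
snap('wrist','w3')
s=env.read_state(); r=R.from_quat(np.roll(s['orientation'],-1)); print(r.inv().apply([450-s['position'][0],-100-s['position'][1],320-s['position'][2]]))
from cap import m"
```

```text
t 11.65 q6 deg [-61.  18.  87.  36.  70.   2.]
force [ 0.5 -0.2 -0.5] pos [ 459.8 -329.6  260.4]
rotvec [ 0.225 -0.583 -0.707]
shift mm (in target axes) [ 187.2 -133.3  -59.6]
[  74.75124314 -225.38097801  -16.46679634]
[393.5 225.5 414.5 247.5] [425.5 216.5 447.5 237.5] [319.5 164.5 342.5 189.5] [318.5 148.5 340.5 164.5]
[-8.05802306 17.62685609 11.02701484] [-1.4 -1.   1.4 -0.1 -1.4 -1.6  0.6  0.3  0.7  2.2  2.2 -0.2 -0.8]
```

View pics/w3.png

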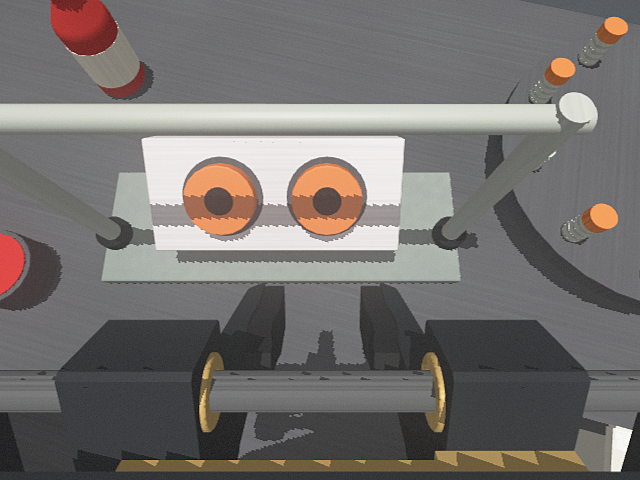

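Both caps now sit flush on the slope, at (219,201) and (327,202). Next is the guard.

Call:
jog_arm([
  {"grip":0.088,"linear":[0,0,0],"rot":[0.028,-0.073,-0.088]},
  {"grip":0.088,"linear":[0,0,0],"rot":[0.028,-0.073,-0.088]},
  {"grip":0.088,"linear":[0,0,0],"rot":[0.028,-0.073,-0.088]},
  {"grip":0.088,"linear":[0,0,0],"rot":[0.028,-0.073,-0.088]},
  {"grip":0.088,"linear":[0,0,0],"rot":[0.028,-0.073,-0.088]},
])

```text
t: 12.2
position: [460.9, -329.7, 259.1]
orientation: [-0.015, 0.928, 0.355, 0.114]
contact_force: [-0.7, 0.1, 0.6]
width: 74.2
grip_force: 0.0
```

Call:
jog_arm([
  {"grip":0.088,"linear":[0,0,0],"rot":[0.028,-0.073,-0.088]},
  {"grip":0.088,"linear":[0,0,0],"rot":[0.028,-0.073,-0.088]},
  {"grip":0.088,"linear":[0,0,0],"rot":[0.028,-0.073,-0.088]},
  {"grip":0.088,"linear":[0,0,0],"rot":[0,0,0]},
])

```text
t: 12.6
position: [461.8, -328.7, 258.8]
orientation: [-0.0, 0.879, 0.477, -0.0]
contact_force: [0.1, 0.8, -0.3]
width: 87.7
grip_force: 0.0
```

```bash
python3 -c "
from go import *
rel(G+[0,0,300],down(57))"
```

```text
t 12.6 q6 deg [-47.  23.  71.  -0.  85. -14.]
force [ 0.1  0.8 -0.3] pos [ 461.8 -328.7  258.8]
rotvec [-0.001  0.001  0.   ]
shift mm (in target axes) [ 532.5 -238.7  -41.2]
```

Call:
jog_arm([
  {"grip":0.088,"linear":[0.02,-0.009,-0.03],"rot":[0,0,0]},
  {"grip":0.088,"linear":[0.032,-0.014,-0.03],"rot":[0,0,0]},
  {"grip":0.088,"linear":[0.041,-0.0184,0],"rot":[0,0,0]},
  {"grip":0.088,"linear":[0.041,-0.0184,0],"rot":[0,0,0]},
  {"grip":0.088,"linear":[0.041,-0.0184,0],"rot":[0,0,0]},
])

```text
t: 13.1
position: [491.0, -138.8, 319.1]
orientation: [-0.001, 0.88, 0.474, 0.001]
contact_force: [0.7, 0.0, -0.1]
width: 88.3
grip_force: 0.0
```

Call:
jog_arm([
  {"grip":0.088,"linear":[0.041,-0.0184,0],"rot":[0,0,0]},
  {"grip":0.088,"linear":[0.041,-0.0184,0],"rot":[0,0,0]},
  {"grip":0.088,"linear":[0.041,-0.0184,0],"rot":[0,0,0]},
  {"grip":0.088,"linear":[0.041,-0.0184,0],"rot":[0,0,0]},
  {"grip":0.088,"linear":[0.041,-0.0184,0],"rot":[0,0,0]},
])

```text
t: 13.6
position: [526.2, 83.4, 319.1]
orientation: [-0.001, 0.88, 0.475, 0.001]
contact_force: [1.1, 0.3, -0.0]
width: 88.0
grip_force: 0.0
```

Call:
jog_arm([
  {"grip":0.088,"linear":[0.041,-0.0184,0.01],"rot":[0,0,0]},
  {"grip":0.088,"linear":[0.041,-0.0184,0.02],"rot":[0,0,0]},
  {"grip":0.088,"linear":[0.035,-0.0184,0.02],"rot":[0,0,0]},
  {"grip":0.088,"linear":[0.01,-0.006,0.02],"rot":[0,0,0]},
  {"grip":0.088,"linear":[0,0,0],"rot":[0,0,0]},
])

```text
t: 14.1
position: [543.4, 222.6, 246.3]
orientation: [-0.002, 0.879, 0.476, -0.002]
contact_force: [0.6, 0.5, -0.3]
width: 88.2
grip_force: 0.0
```

```bash
python3 -c "
from go import *
rel(G+[0,0,240],down(57))
snap('wrist','w4');snap('top','top1')"
```

```text
t 14.1 q6 deg [11. 26. 69.  0. 85. 44.]
force [ 0.6  0.5 -0.3] pos [543.4 222.6 246.3]
rotvec [-0.006  0.002 -0.003]
shift mm (in target axes) [25.6 -6.9  6.3]
```

View pics/w4.png

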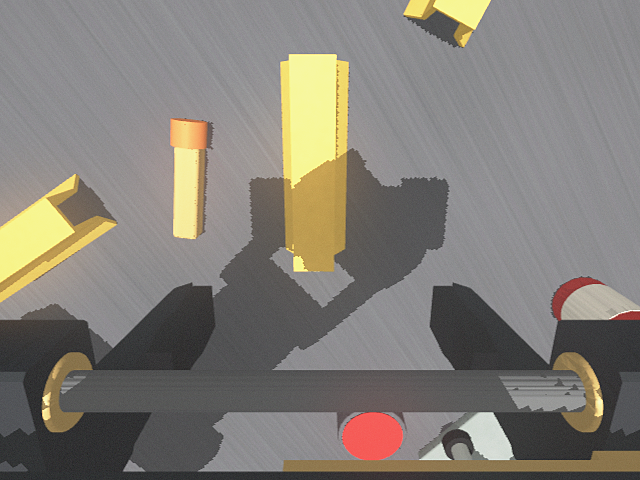

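The wrist view shows the guard ahead. Its crown corners are at about (288,54), (337,54), (293,271) and (334,271), and the valve is clear at (190,180).

```bash
cat >> go.py <<'E'
def ray(f,uv,z):
    d=pickle.load(open(f'pics/{f}.pkl','rb')); s=d['state']; r=R.from_quat(np.roll(s['orientation'],-1)); T=d['tool_from_camera']
    c=s['position']+r.apply(T[:3,3]); o=[]
    for u in uv:
        v=r.apply(T[:3,:3]@np.linalg.solve(d['mtx'],[*u,1])); o.append(c+v*(z-c[2])/v[2])
    return np.array(o)
E
python3 -c "
from go import *
w=ray('w4',[(288,54),(337,54),(293,271),(334,271)],57); print(w.round(1)); 
print(w.mean(0), np.linalg.norm(w[0]-w[1]),np.linalg.norm(w[2]-w[3]),np.linalg.norm((w[0]+w[1]-w[2]-w[3])/2)); v=w[0]+w[1]-w[2]-w[3]; print(np.degrees(np.arctan2(v[1],v[0])))
"
```

```text
[[582.9 331.   57. ]
 [612.7 311.5  57. ]
 [489.5 188.1  57. ]
 [518.9 169.1  57. ]]
[551.00626065 249.92664382  57.        ] 35.54588399578521 35.01492617788535 170.63867232866636
56.736988133193
```

Call:
jog_arm([
  {"grip":0.088,"linear":[0.0266,-0.008,0.03],"rot":[-0.006,0.002,0.0]},
  {"grip":0.088,"linear":[0,0,0.04],"rot":[0,0,0]},
  {"grip":0.088,"linear":[0,0,0.03],"rot":[0,0,0]},
  {"grip":0.088,"linear":[0,0,0],"rot":[0,0,0]},
  {"grip":0.088,"linear":[0,0,0],"rot":[0,0,0]},
])

```text
t: 14.7
position: [553.7, 247.1, 151.1]
orientation: [0.002, 0.88, 0.475, 0.003]
contact_force: [-0.3, -0.0, 0.8]
width: 87.7
grip_force: 0.0
```

```bash
python3 -c "
from go import *
rel(np.array([551.2,249.2,46]),down(56.8))"
```

```text
t 14.7 q6 deg [13. 32. 75. -0. 73. 46.]
force [-0.3 -0.   0.8] pos [553.7 247.1 151.1]
rotvec [ 0.007 -0.004 -0.001]
shift mm (in target axes) [  0.3  -3.3 105.1]
```

Call:
jog_arm([
  {"grip":0.088,"linear":[0,-0.003,0.035],"rot":[0.007,-0.004,0]},
  {"grip":0.088,"linear":[0,0,0.035],"rot":[0,0,0]},
  {"grip":0.088,"linear":[0,0,0.025],"rot":[0,0,0]},
  {"grip":0.088,"linear":[0,0,0.008],"rot":[0,0,0]},
  {"grip":0.088,"linear":[0,0,0],"rot":[0,0,0]},
])

```text
t: 15.2
position: [551.1, 249.3, 47.4]
orientation: [-0.0, 0.88, 0.475, -0.0]
contact_force: [0.4, -0.5, 0.9]
width: 87.5
grip_force: 0.0
```

```bash
python3 -c "
from go import *
rel(np.array([551.2,249.2,46]),down(56.8))"
```

```text
t 15.2 q6 deg [13. 40. 81. -0. 60. 46.]
force [ 0.4 -0.5  0.9] pos [551.1 249.3  47.4]
rotvec [-0.001  0.001 -0.   ]
shift mm (in target axes) [-0.1  0.1  1.4]
```

Call:
jog_arm([
  {"grip":0.045,"linear":[0,0,0.001],"rot":[0,0,0]},
  {"grip":0.02,"linear":[0,0,0],"rot":[0,0,0]},
  {"grip":0.02,"linear":[0,0,0],"rot":[0,0,0]},
  {"grip":0.02,"linear":[0,0,0],"rot":[0,0,0]},
], squeeze=30)

```text
t: 15.6
position: [550.5, 249.6, 45.8]
orientation: [-0.0, 0.88, 0.476, -0.001]
contact_force: [-0.2, 0.7, -0.8]
width: 58.2
grip_force: 0.0
```

Call:
jog_arm([
  {"grip":0.02,"linear":[0,0,0],"rot":[0,0,0]},
  {"grip":0.02,"linear":[0,0,-0.01],"rot":[0,0,0]},
  {"grip":0.02,"linear":[0,0,-0.02],"rot":[0,0,0]},
  {"grip":0.02,"linear":[0,0,-0.03],"rot":[0,0,0]},
  {"grip":0.02,"linear":[0,0,-0.03],"rot":[0,0,0]},
])

```text
t: 16.1
position: [550.3, 249.6, 136.7]
orientation: [-0.0, 0.88, 0.476, -0.001]
contact_force: [-0.1, 0.7, -0.0]
width: 20.4
grip_force: 0.0
```

The fingers are slower than I assumed and closed above the guard. I'll reopen and check whether it moved.

Call:
jog_arm([
  {"grip":0.088,"linear":[-0.025,0,-0.04],"rot":[0,0,0]},
  {"grip":0.088,"linear":[0,0,-0.04],"rot":[0,0,0]},
  {"grip":0.088,"linear":[0,0,-0.02],"rot":[0,0,0]},
  {"grip":0.088,"linear":[0,0,0],"rot":[0,0,0]},
  {"grip":0.088,"linear":[0,0,0],"rot":[0,0,0]},
])

```text
t: 16.6
position: [536.7, 228.7, 234.9]
orientation: [-0.0, 0.88, 0.476, -0.001]
contact_force: [0.1, -0.3, 0.3]
width: 58.2
grip_force: 0.0
```

```bash
python3 -c "
from go import *
snap('wrist','w5')"
```

```text
(no output)
```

View pics/w5.png

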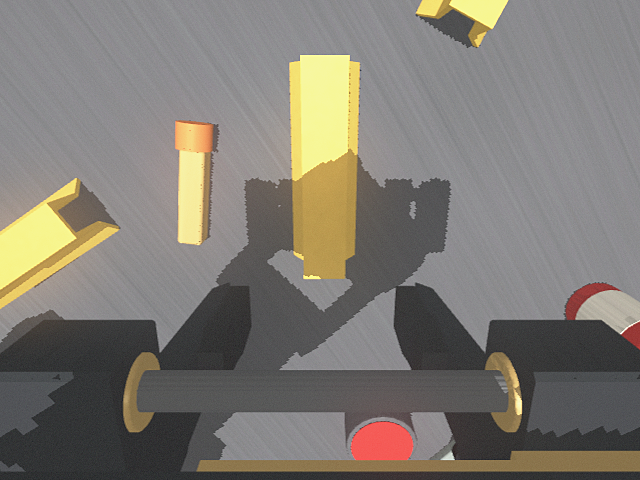

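The guard is still standing where it was, with crown corners at (300,55), (350,55), (303,278) and (344,278).

```bash
python3 -c "
from go import *
w=ray('w5',[(300,55),(350,55),(303,278),(344.5,278)],57); 
v=w[0]+w[1]-w[2]-w[3]; a=np.degrees(np.arctan2(v[1],v[0])); print(w.mean(0),a)
rel(np.array([*w.mean(0)[:2],45.5]),down(a))
"
```

```text
[551.4593386  249.35217163  57.        ] 56.62771954009946
t 16.65 q6 deg [11. 26. 71. -0. 83. 45.]
force [ 0.1  0.4 -0.7] pos [536.5 228.6 234. ]
rotvec [-0.003  0.004  0.003]
shift mm (in target axes) [ 25.5   1.1 188.5]
```

Call:
jog_arm([
  {"grip":0.088,"linear":[0.0255,0.001,0.03],"rot":[-0.003,0.003,0.003]},
  {"grip":0.088,"linear":[0,0,0.04],"rot":[0,0,0]},
  {"grip":0.088,"linear":[0,0,0.03],"rot":[0,0,0]},
  {"grip":0.088,"linear":[0,0,0],"rot":[0,0,0]},
  {"grip":0.088,"linear":[0,0,0],"rot":[0,0,0]},
])

```text
t: 17.15
position: [551.8, 249.5, 134.9]
orientation: [0.0, 0.88, 0.475, 0.0]
contact_force: [-0.2, 0.1, -0.1]
width: 87.6
grip_force: 0.0
```

```bash
python3 -c "
from go import *
rel(np.array([551.4,249.3,45.5]),down(56.7))"
```

```text
t 17.15 q6 deg [13. 33. 76. -0. 71. 46.]
force [-0.2  0.1 -0.1] pos [551.8 249.5 134.9]
rotvec [ 0.     0.    -0.001]
shift mm (in target axes) [-0.4 -0.2 89.4]
```

Call:
jog_arm([
  {"grip":0.088,"linear":[0,0,0.035],"rot":[0,0,0]},
  {"grip":0.088,"linear":[0,0,0.03],"rot":[0,0,0]},
  {"grip":0.088,"linear":[0,0,0.018],"rot":[0,0,0]},
  {"grip":0.088,"linear":[0,0,0.006],"rot":[0,0,0]},
  {"grip":0.088,"linear":[0,0,0],"rot":[0,0,0]},
])

```text
t: 17.65
position: [552.5, 249.6, 47.0]
orientation: [0.0, 0.88, 0.474, 0.001]
contact_force: [1.1, 0.2, 1.2]
width: 88.2
grip_force: 0.0
```

Call:
jog_arm([
  {"grip":0.025,"linear":[0,0,0],"rot":[0,0,0]},
  {"grip":0.025,"linear":[0,0,0],"rot":[0,0,0]},
  {"grip":0.025,"linear":[0,0,0],"rot":[0,0,0]},
  {"grip":0.025,"linear":[0,0,0],"rot":[0,0,0]},
  {"grip":0.025,"linear":[0,0,0],"rot":[0,0,0]},
], squeeze=30)

```text
t: 18.15
position: [552.1, 249.5, 46.4]
orientation: [0.0, 0.88, 0.475, 0.001]
contact_force: [0.8, 0.2, -0.1]
width: 50.2
grip_force: 0.0
```

Call:
jog_arm([
  {"grip":0.025,"linear":[0,0,0],"rot":[0,0,0]},
  {"grip":0.025,"linear":[0,0,0],"rot":[0,0,0]},
  {"grip":0.025,"linear":[0,0,0],"rot":[0,0,0]},
  {"grip":0.025,"linear":[0,0,0],"rot":[0,0,0]},
])

```text
t: 18.55
position: [552.0, 249.5, 46.1]
orientation: [0.0, 0.88, 0.474, 0.001]
contact_force: [-0.2, -0.2, 0.5]
width: 33.9
grip_force: 30.0
```

Call:
jog_arm([
  {"grip":0.025,"linear":[0,0,-0.02],"rot":[0,0,0]},
  {"grip":0.025,"linear":[0,0,-0.04],"rot":[0,0,0]},
  {"grip":0.025,"linear":[0,0,-0.05],"rot":[0,0,0]},
  {"grip":0.025,"linear":[0,0,-0.05],"rot":[0,0,0]},
  {"grip":0.025,"linear":[0,0,-0.05],"rot":[0,0,0]},
])

```text
t: 19.05
position: [551.1, 249.4, 257.8]
orientation: [0.0, 0.88, 0.475, 0.0]
contact_force: [0.7, -0.7, -2.6]
width: 33.7
grip_force: 30.0
```

Call:
jog_arm([
  {"grip":0.025,"linear":[0,0,-0.04],"rot":[0,0,0]},
  {"grip":0.025,"linear":[0,0,-0.025],"rot":[0,0,0]},
  {"grip":0.025,"linear":[0,0,0],"rot":[0,0,0]},
])

```text
t: 19.35
position: [552.0, 249.7, 324.3]
orientation: [0.001, 0.88, 0.475, 0.004]
contact_force: [-0.9, 0.3, -2.8]
width: 33.5
grip_force: 30.0
```

```bash
python3 -c "
from go import *
print('post R model',N([-12,-170,234]),'cam',ray('w3',[(577.5,112)],234))
print('bar edge pts', ray('w3',[(100,116.5),(300,117.5),(500,118.5)],223), [N([-12,y,223]).round(1) for y in(50,-50)])
rel(N([-12,0,325]),down(105.05))"
```

```text
post R model [ 601.45879891 -426.083964    234.        ] cam [[ 599.3690033  -425.31199046  234.        ]]
bar edge pts [[ 538.70481664 -184.600257    223.        ]
 [ 566.17695175 -288.0064425   223.        ]
 [ 593.65457356 -391.43328016  223.        ]] [array([ 544.3, -213.6,  223. ]), array([ 570.3, -310.2,  223. ])]
t 19.35 q6 deg [13. 26. 57. -0. 97. 46.]
force [-0.9  0.3 -2.8] pos [552.  249.7 324.3]
rotvec [ 0.008 -0.003 -0.845]
shift mm (in target axes) [-495.4 -127.8   -0.7]
```

Call:
jog_arm([
  {"grip":0.025,"linear":[-0.018,0.012,0],"rot":[0,0,0]},
  {"grip":0.025,"linear":[-0.035,0.0235,0],"rot":[0,0,0]},
  {"grip":0.025,"linear":[-0.035,0.0235,0],"rot":[0,0,0]},
  {"grip":0.025,"linear":[-0.035,0.0235,0],"rot":[0,0,0]},
  {"grip":0.025,"linear":[-0.035,0.0235,0],"rot":[0,0,0]},
])

```text
t: 19.85
position: [552.5, 57.7, 318.6]
orientation: [-0.001, 0.88, 0.475, -0.001]
contact_force: [0.7, 0.2, -2.1]
width: 33.8
grip_force: 30.0
```

Call:
jog_arm([
  {"grip":0.025,"linear":[-0.035,0.0235,0],"rot":[0,0,0]},
  {"grip":0.025,"linear":[-0.035,0.0235,0],"rot":[0,0,0]},
  {"grip":0.025,"linear":[-0.035,0.0235,0],"rot":[0,0,0]},
  {"grip":0.025,"linear":[-0.035,0.0235,0],"rot":[0,0,0]},
  {"grip":0.025,"linear":[-0.035,0.0235,0],"rot":[0,0,0]},
])

```text
t: 20.35
position: [554.6, -153.1, 318.6]
orientation: [-0.001, 0.88, 0.474, -0.0]
contact_force: [0.7, -0.3, -2.0]
width: 33.8
grip_force: 30.0
```

Call:
jog_arm([
  {"grip":0.025,"linear":[-0.035,0.0235,0],"rot":[0,0,0]},
  {"grip":0.025,"linear":[-0.035,0.0235,0],"rot":[0,0,0]},
  {"grip":0.025,"linear":[0,0,0],"rot":[0,0,0]},
  {"grip":0.025,"linear":[0,0,0],"rot":[0,0,-0.1]},
  {"grip":0.025,"linear":[0,0,0],"rot":[0,0,-0.12]},
])

```text
t: 20.85
position: [555.7, -235.4, 318.6]
orientation: [-0.001, 0.822, 0.57, 0.0]
contact_force: [0.5, 0.4, -2.5]
width: 33.7
grip_force: 30.0
```

Call:
jog_arm([
  {"grip":0.025,"linear":[0,0,0],"rot":[0,0,-0.12]},
  {"grip":0.025,"linear":[0,0,0],"rot":[0,0,-0.12]},
  {"grip":0.025,"linear":[0,0,0],"rot":[0,0,-0.12]},
  {"grip":0.025,"linear":[0,0,0],"rot":[0,0,-0.12]},
  {"grip":0.025,"linear":[0,0,0],"rot":[0,0,-0.12]},
])

```text
t: 21.35
position: [555.8, -234.9, 318.9]
orientation: [-0.001, 0.616, 0.788, 0.001]
contact_force: [0.7, -0.3, -2.0]
width: 33.8
grip_force: 30.0
```

Call:
jog_arm([
  {"grip":0.025,"linear":[0,0,0],"rot":[0,0,0]},
  {"grip":0.025,"linear":[0,0,0],"rot":[0,0,0]},
])

```text
t: 21.55
position: [555.9, -235.3, 319.8]
orientation: [-0.001, 0.619, 0.785, 0.001]
contact_force: [-0.7, 0.3, -2.5]
width: 33.4
grip_force: 30.0
```

```bash
python3 -c "
from go import *
rel(N([-11,0,290]),down(105))"
```

```text
t 21.55 q6 deg [-34.  26.  58.   0.  96. -48.]
force [-0.7  0.3 -2.5] pos [ 555.9 -235.3  319.8]
rotvec [ 0.    -0.001 -0.027]
shift mm (in target axes) [-26.1  -4.5  29.8]
```

Call:
jog_arm([
  {"grip":0.025,"linear":[0,0,0],"rot":[0,0,-0.027]},
  {"grip":0.025,"linear":[-0.026,-0.0045,0.02],"rot":[0,0,0]},
  {"grip":0.025,"linear":[0,0,0.01],"rot":[0,0,0]},
  {"grip":0.025,"linear":[0,0,0],"rot":[0,0,0]},
  {"grip":0.025,"linear":[0,0,0],"rot":[0,0,0]},
])

```text
t: 22.05
position: [558.6, -261.6, 291.4]
orientation: [0.001, 0.607, 0.794, 0.001]
contact_force: [-0.2, 0.8, -1.6]
width: 33.6
grip_force: 30.0
```

```bash
python3 -c "
from go import *
rel(N([-11,0,290]),down(105))
w=snap('wrist','w6')['frame'];s=snap('side','s6')['frame']
o=np.zeros((600,800,3),np.uint8); o[:480,:400]=w[:,120:520,::-1]; o[:600,400:800]=cv2.resize(s[60:260,265:400][:, :133],(400,600))[:,:,::-1]; cv2.imwrite('pics/c6.png',o)"
```

```text
t 22.05 q6 deg [-36.  28.  59.   0.  93. -51.]
force [-0.2  0.8 -1.6] pos [ 558.6 -261.6  291.4]
rotvec [0.002 0.    0.003]
shift mm (in target axes) [ 0.  -0.3  1.4]
```

View pics/c6.png

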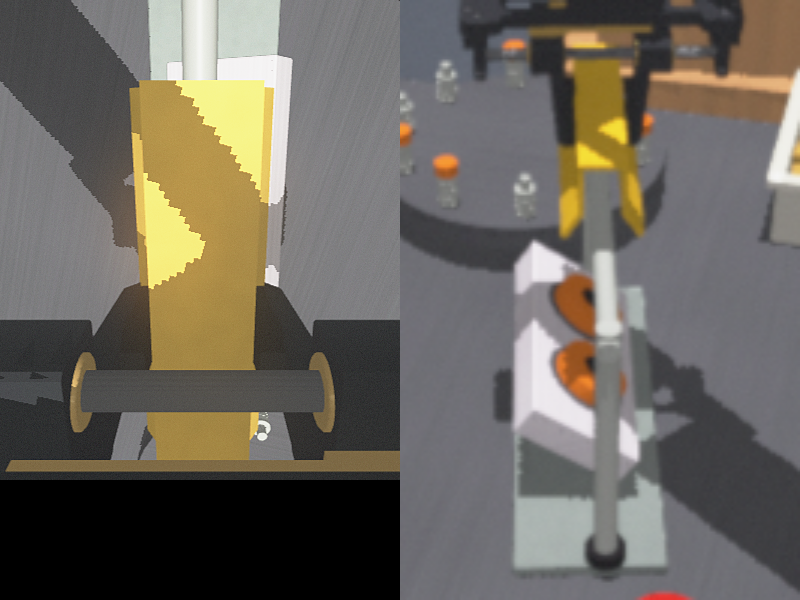

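The guard lines up with the bar: in the wrist view the crown's centre is at column 201 and the bar's at 200. I'm lowering it now.

Call:
jog_arm([
  {"grip":0.025,"linear":[0,0,0.015],"rot":[0,0,0.003]},
  {"grip":0.025,"linear":[0,0,0.02],"rot":[0,0,0]},
  {"grip":0.025,"linear":[0,0,0.015],"rot":[0,0,0]},
  {"grip":0.025,"linear":[0,0,0.007],"rot":[0,0,0]},
  {"grip":0.025,"linear":[0,0,0],"rot":[0,0,0]},
])

```text
t: 22.65
position: [558.6, -261.8, 234.0]
orientation: [0.0, 0.609, 0.793, 0.001]
contact_force: [0.3, -0.6, -2.4]
width: 33.6
grip_force: 30.0
```

Call:
jog_arm([
  {"grip":0.025,"linear":[0,0,0.003],"rot":[0,0,0]},
  {"grip":0.025,"linear":[0,0,0.002],"rot":[0,0,0]},
  {"grip":0.025,"linear":[0,0,0.001],"rot":[0,0,0]},
  {"grip":0.025,"linear":[0,0,0],"rot":[0,0,0]},
])

```text
t: 23.05
position: [558.6, -262.1, 228.3]
orientation: [0.001, 0.609, 0.793, 0.001]
contact_force: [-0.3, 0.2, -1.9]
width: 33.8
grip_force: 30.0
```

```bash
python3 -c "
from go import *
rel(N([-11,0,224]),down(105))"
```

```text
t 23.05 q6 deg [-36.  30.  66.   0.  84. -51.]
force [-0.3  0.2 -1.9] pos [ 558.6 -262.1  228.3]
rotvec [0.002 0.001 0.   ]
shift mm (in target axes) [ 0.6 -0.2  4.3]
```

Call:
jog_arm([
  {"grip":0.025,"linear":[0,0,0.001],"rot":[0,0,0]},
  {"grip":0.025,"linear":[0,0,0.001],"rot":[0,0,0]},
  {"grip":0.025,"linear":[0,0,0.001],"rot":[0,0,0]},
  {"grip":0.025,"linear":[0,0,0],"rot":[0,0,0]},
])

```text
t: 23.45
position: [558.6, -262.1, 224.9]
orientation: [0.0, 0.609, 0.793, 0.001]
contact_force: [0.5, -0.3, -1.8]
width: 33.4
grip_force: 30.0
```

Call:
jog_arm([
  {"grip":0.025,"linear":[0,0,0.001],"rot":[0,0,0]},
  {"grip":0.025,"linear":[0,0,0],"rot":[0,0,0]},
])

```text
t: 23.65
position: [558.6, -262.1, 224.0]
orientation: [0.001, 0.609, 0.793, 0.001]
contact_force: [0.0, -0.2, -2.3]
width: 33.6
grip_force: 30.0
```

Call:
jog_arm([
  {"grip":0.025,"linear":[0,0,0.0005],"rot":[0,0,0]},
  {"grip":0.025,"linear":[0,0,0],"rot":[0,0,0]},
])

```text
t: 23.85
position: [558.6, -262.1, 223.9]
orientation: [0.001, 0.609, 0.793, 0.001]
contact_force: [-1.3, 0.7, -0.6]
width: 33.9
grip_force: 30.0
```

Call:
jog_arm([
  {"grip":0.025,"linear":[0,0,0.0005],"rot":[0,0,0]},
  {"grip":0.025,"linear":[0,0,0],"rot":[0,0,0]},
])

```text
t: 24.05
position: [558.6, -262.1, 223.9]
orientation: [0.001, 0.609, 0.793, 0.001]
contact_force: [-1.8, 2.3, 4.6]
width: 33.9
grip_force: 30.0
```

Call:
jog_arm([
  {"grip":0.04,"linear":[0,0,0],"rot":[0,0,0]},
  {"grip":0.06,"linear":[0,0,0],"rot":[0,0,0]},
  {"grip":0.088,"linear":[0,0,0],"rot":[0,0,0]},
  {"grip":0.088,"linear":[0,0,0],"rot":[0,0,0]},
  {"grip":0.088,"linear":[0,0,0],"rot":[0,0,0]},
])

```text
t: 24.55
position: [558.6, -262.1, 222.9]
orientation: [0.001, 0.609, 0.793, 0.001]
contact_force: [-0.5, 0.7, 0.5]
width: 70.1
grip_force: 0.0
```

Call:
jog_arm([
  {"grip":0.088,"linear":[0,0,0],"rot":[0,0,0]},
  {"grip":0.088,"linear":[0,0,0],"rot":[0,0,0]},
  {"grip":0.088,"linear":[0,0,0],"rot":[0,0,0]},
  {"grip":0.088,"linear":[0,0,0],"rot":[0,0,0]},
])

```text
t: 24.95
position: [558.7, -262.1, 223.1]
orientation: [0.001, 0.609, 0.793, 0.001]
contact_force: [-0.7, -0.5, -0.1]
width: 87.9
grip_force: 0.0
```

Call:
jog_arm([
  {"grip":0.088,"linear":[0,0,-0.01],"rot":[0,0,0]},
  {"grip":0.088,"linear":[0,0,-0.03],"rot":[0,0,0]},
  {"grip":0.088,"linear":[0,0,-0.04],"rot":[0,0,0]},
  {"grip":0.088,"linear":[0,0,-0.03],"rot":[0,0,0]},
  {"grip":0.088,"linear":[0,0,0],"rot":[0,0,0]},
])

```text
t: 25.45
position: [559.0, -262.4, 338.6]
orientation: [0.005, 0.609, 0.793, 0.001]
contact_force: [0.7, -0.8, -0.2]
width: 87.9
grip_force: 0.0
```

```bash
python3 -c "
from go import *
print(env.read_state()['position'])
w=snap('wrist','w7')['frame'];s=snap('side','s7')['frame']
o=np.zeros((600,800,3),np.uint8); o[:480,:400]=w[:,120:520,::-1]; o[:600,400:800]=cv2.resize(s[60:260,265:400][:, :133],(400,600))[:,:,::-1]; cv2.imwrite('pics/c7.png',o)"
```

```text
[ 559.01900981 -262.44814337  338.56822166]
```

View pics/c7.png

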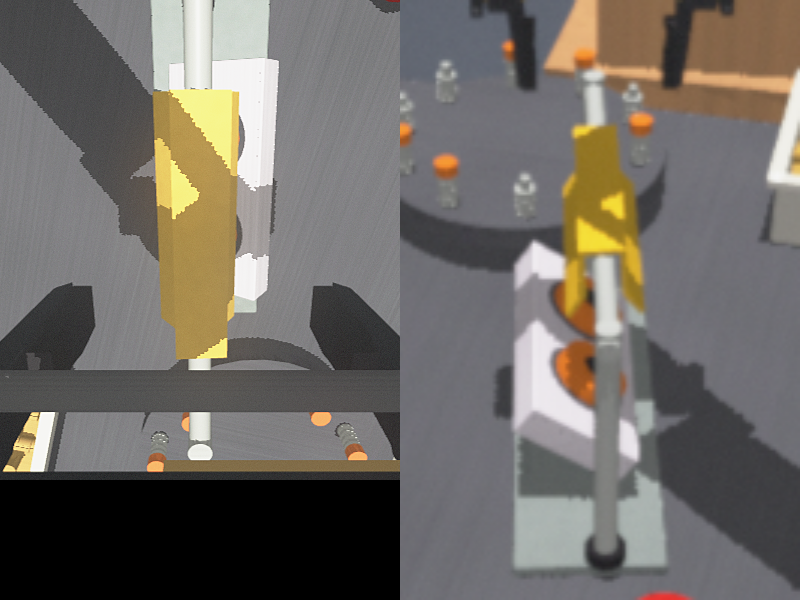

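The guard hangs astride the middle of the bar and is clear of the gripper (side view crown near (600,190)). It touched the bar before I let go. Handing in.

```bash
python3 -c "
from h import *
print(env.finish_job())"
```

```text
the job is handed in; nothing more can be done
None
```

I pressed both orange caps to their hard stops, hung the yellow guard astride the middle of the bar, and handed the job in after about 25.5 s of robot time; the first grip on the guard closed above it without moving it, and the pot, bottle and valve were not touched.

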